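# Draw out the telescopic brush and hold it ready

## Robot

A 6-joint arm with a two-finger parallel gripper is mounted at the origin on the work surface. World frame = base frame: x ahead of the robot, y to its left, z up, the work surface at z = 0. Lengths are in m, angles in rad, forces in N, time in s.
With the tool pointing down it reaches from about 0.375 to 0.9 m from the base axis. Payload 3.1 kg.
Tool frame: the origin (TCP) lies at the very end of the fingers, on their centre line; the grasp point (between the pads) lies 19 mm behind it; z points along the fingers, y is the line along which they close (so a half turn about z gives the same grasp; the last joint's range is limited). The gripper opens to 87 mm and grips with 3 to 60 N. Pads are 19 mm wide; open, the fingers measure 117 mm over their backs; the gripper's body (75 mm by 190 mm) begins 51 mm behind the grasp point.
Start: joints at [-1.417, 0.527, 1.433, -0, 1.181, -0.178], TCP at [0.204, -0.591, 0.199] pointing down, gripper open.
Joint ranges: [-3.08, 3.08], [-0.75, 2.2], [0.22, 2.44], [-1.43, 4.57], [0, 2.65], [-2.85, 2.85]. Speed limits (rad/s): [2.79, 2.79, 3.14, 3.14, 3.14, 3.14].

## Interface

Orientations are given as a unit quaternion [x, y, z, w].
In Python, from rig import status, viewer, robot gives the robot as it stands.
- The arm moves only by the tool arm_command, never from a script. Its arguments are lists of equal length, an entry for each row: "delta_rot": the turn, a rotation vector about the tool's x, y, z in degrees, a list of three; "delta_pos": the shift along the tool's x, y, z in m, a list of three; "gripper": the closure, from -1 (fully open) to 1 (shut). In form: {"delta_rot": [[rx, ry, rz], ...], "delta_pos": [[dx, dy, dz], ...], "gripper": [gripper, ...]}. A call has 1 to 12 rows; each row is the pose to reach, as a shift and turn from the pose commanded when the call began, along the tool's axes at that moment; what a row does not reach only later rows make up. A row lasts 1/12 s, in which the tool goes at most 41.7 mm and 7.16 degrees, less where a joint would pass 70% of its speed; a pose out of reach is approached as far as the arm can. A call with a gripper value outside its range is refused whole. The fingers move at their own pace and stop on an object; "grip_force" is the grip in N (left out, the last holds). Time passes only in rows, so rows that repeat a pose let the fingers close. It gives the time, the measured TCP pose, the force, the opening and the grip force at its end, in the units of the state.
- status.get_obs(): the state, without advancing time (a new reading comes with each control period).
- viewer.camera(name): name is "scene" or "top" or "wrist"; returns a dict with "pixels" (480x640x3 uint8, blue, green, red), "fx", "fy", "cx", "cy" (pixels), "pose" (4x4, takes a point from camera to world coordinates); the wrist camera has in their place "mount" (4x4, takes a point from camera to tool coordinates, whose origin is the TCP and whose axes are the flange's). Camera axes: x right, y down, z forward; pixel columns grow to the right and rows downward; lengths in m; the calibration is good to about 2 mm. The wrist camera is an equidistant fisheye: a pixel r from the principal point sees the ray r / f radians off the axis. A picture is of the moment at which its call begins: read the wrist's pose just before it. There is no depth.
- robot.hand_in(): hands the job in; it is judged then, once.
The state is a dict: "time": time; "q": joint angles; "joint_velocities": joint speeds; "joint_torque": joint torques, N m; "position": TCP position; "tool_rot": TCP orientation; "ft_force": force on the tool from outside, world axes, zero at the start; "moment": the same for the moment, N m; "grip_width": finger opening in m; "grip_force": force on a finger pad.
Only numpy, scipy, OpenCV 4.12 (cv2) and the standard library are available. Lean on these libraries where they do the work, as an engineer would, in place of code of your own. Each camera call takes 0.05 s, during which the arm holds its last target. There are 200 camera calls.

## Task

Get the telescopic hand brush ready for sweeping behind the burner. First, with the brush still closed, slide it back until the back of its wooden head sits square against both cheeks of the notched tool rest; then squeeze in the release button on the handle and, with the rest holding the head back, pull the handle out past the first stop to the second. Let the button spring out so that the brush is locked at full length, lift the brush by its handle, roughly level, until all of it is higher than the rest, and finish while holding it there; leave the mortar, spoon, ladle and tin around it where they are.

Things in the scene. Friction and masses are not known exactly. Their poses are not given: they have to be found in the camera images.
- rest: Tool rest fixed to the ledge: angle iron 140 mm wide; its upright leg, 50 mm high, 6 mm thick, has an open-topped notch 26 mm wide in the middle and a 57 mm wide cheek on either side. Origin on the ledge under the notch's middle, in the cheeks' stop face; +x points out of that face to where the brush head lies, z up. A foot 4 mm thick lies 36 mm deep on the -x side.
- brush: Head and stem of the loose hand brush (about 250 g in all), lying with its stem in the rest's notch. Wooden head 28 (x) x 110 (y) x 36 mm. Origin under the middle of its flat back face, at the underside; x runs along the stem to the bristles, z up. At the start this face is 25 to 55 mm off the stop face on +x, up to 0.05 rad askew. Tube stem 14 mm thick, axis at z = 18, shows 120 mm when closed.
- tips (a point): Middle of the bristle tips, 73 mm ahead (+x) of the head's back face and 18 mm above the underside. The stiff bristle pad is 100 mm wide (y), 26 mm high and may be pushed on. It moves with brush.
- handle (a joint): How far the handle is drawn out, along the brush's -x (m): 0 closed, 0.060 first stop, 0.120 second stop and end of travel. A catch locks it at all three (1 to 2 mm play) when the button is out, and the brush then moves as one piece; with the button in it slides with about 2.5 N of friction.
- grip (a point): Point on the handle's middle axis (18 mm above its underside), 55 mm behind (-x) the button and 90 mm behind the handle's front end. The handle is a straight bar 200 mm long, 30 mm wide (y), 36 mm high, lying on the ledge, its axes those of the brush. It moves with handle.
- button (a joint): How far the release button is pressed in (m): 0 out, 0.008 fully in, flush with the handle's side; the catch is free above 0.006. A spring of 3 N (out) to 7 N (in) pushes it out. Pinching across handle and button presses it in; a grip 30 mm or more behind it leaves it out.
- button_cap (a point): Middle of the outer face of the release button, a steel cap 18 mm long (x), 16 mm high, standing 8 mm out of the handle's -y side, 18 mm above the underside, 35 mm behind the handle's front end (so 155 mm behind the head's back face when closed). It moves with handle.
- mortar: Small steel mortar, 94 mm wide, 85 mm high, its pestle standing in it up to 150 mm high and leaning over the rim to the mortar's -y side; to be left alone. Origin under its middle.
- spoon: Carved wooden spoon, 260 mm long, to be left alone. Origin under its middle, x along it.
- ladle: Stainless ladle, 295 mm long, bowl 86 mm wide and 34 mm high, to be left alone. Origin under the bowl; its handle runs along -x.
- tin: Small steel tin, 55 mm wide, 68 mm high, to be left alone. Origin under its middle.
Not all that is in view belongs to the job. What is shaped like the rest but red is not meant.

How it is judged:
On the way, in this order (a step that is already met when the one before it is completed fails the run):
1. the brush, still closed and lying on the ledge, is slid back until its head sits square against both cheeks of the rest (x of brush in the frame of rest below 0.003 m and angle between the x axis of brush and the x axis of rest, either way round below 0.035 rad and value of joint handle below 0.006 m and height (world z) of brush below 0.008 m), for 0.2 s.
2. the handle is drawn out to the second stop while the rest holds the head back (value of joint handle above 0.115 m and x of brush in the frame of rest below 0.008 m and height (world z) of brush below 0.015 m), for 0.1 s.
At the end, for the whole second after the job is handed in: Held by the fingers at the second stop (handle above 0.115 m), button out (below 0.002 m), underside of the head above 0.050 m and grip point above 0.068 m, level within 0.35 rad, off the rest, still (below 0.05 m/s) (value of joint handle above 0.115 m and value of joint button below 0.002 m and height (world z) of brush above 0.05 m and height (world z) of grip above 0.068 m and angle between brush's own z axis and vertical below 0.35 rad and contact force between the fingers and brush above 2 N and contact force between brush and rest below 0.2 N and linear speed of brush below 0.05 m/s); the arm keeps its last pose, push and grip.
It fails at once if the mortar, spoon, ladle or tin is moved by more than 30 mm (distance of any of mortar, spoon, ladle, tin from where it was at the start of the episode above 0.03 m).
It also fails if it takes over 61 s, if anything falls off the work surface, if the arm or the gripper's body presses on something with over 40 N, if the wrist force passes 120 N, or if a joint passes its speed limit or range.

## Working session

There is one attempt and no reset: what is moved stays moved. The work goes in short steps, Python scripts to look and compute and a tool call to move; the robot and the scene stay as the last step left them, time stands still between calls to the robot, and variables do not carry over. Pictures are saved under pics/ and viewed, at most 10 in all, crops included, and the job is handed in when it is done.

Besides the shell and the picture viewer there is one more tool, called after "Emit:" as name(argument=value, ...) on one line, values as JSON. arm_command: Moves the arm, as the interface text tells. Its arguments: {"type":"object","properties":{"delta_rot":{"type":"array","items":{"type":"array","items":{"type":"number"}}},"delta_pos":{"type":"array","items":{"type":"array","items":{"type":"number"}}},"gripper":{"type":"array","items":{"type":"number"}},"grip_force":{"type":"number"}},"required":["delta_rot","delta_pos","gripper"]}

```bash
mkdir -p pics; ls
python3 - <<'E'
from rig import status, viewer, robot
import cv2,numpy as np
for n in ["scene","top"]:
    c=viewer.camera(n); cv2.imwrite(f"pics/{n}0.png",c["pixels"]); print(n,c["fx"],c["fy"],c["cx"],c["cy"],np.round(c["pose"],4).tolist())
    np.savez(f"pics/{n}0.npz",**{k:c[k] for k in c})
s=status.get_obs();print(s)
E
```

```text
pics
scene 512.8817098639172 512.8817098639172 313.9294530986147 236.42195675606843 [[-0.4254, 0.5623, -0.7091, 1.2873], [0.9049, 0.2778, -0.3226, 0.3726], [0.0156, -0.7789, -0.627, 0.6618], [0.0, 0.0, 0.0, 1.0]]
top 467.7841169203198 467.7841169203198 325.96765140447155 245.51198891859482 [[0.029, -0.9836, 0.1781, 0.4274], [-0.9993, -0.0329, -0.0189, 0.0855], [0.0244, -0.1774, -0.9838, 1.0002], [0.0, 0.0, 0.0, 1.0]]
{'time': 0.1, 'q': array([-1.41649553e+00,  5.28349447e-01,  1.43375015e+00, -1.40439297e-05,
        1.18140995e+00, -1.78523488e-01]), 'joint_velocities': array([ 1.03209469e-03, -5.82825369e-04, -2.77989876e-05,  2.27611012e-03,
        5.02599744e-04, -1.72842865e-03]), 'joint_torque': array([ 2.29302459e-04, -4.40986526e+01, -1.77150553e+01,  6.35325001e-02,
        5.33560140e-02, -3.69164241e-05]), 'position': array([ 0.20409774, -0.59000337,  0.19849177]), 'tool_rot': array([ 9.86184528e-01,  1.65647690e-01,  5.11454693e-06, -9.58457836e-04]), 'ft_force': array([ 0.40739706,  0.73265885, -0.63793693]), 'moment': array([0.01983676, 0.05936616, 0.0492031 ]), 'grip_force': 0.0, 'grip_width': 0.08692623553540016}
```

View pics/top0.png

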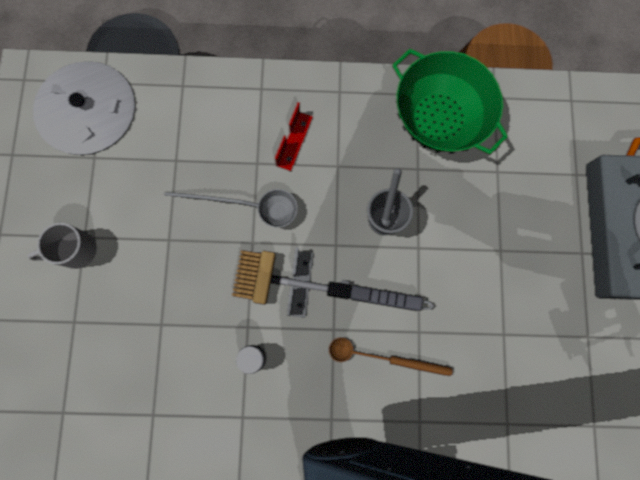

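View pics/scene0.png

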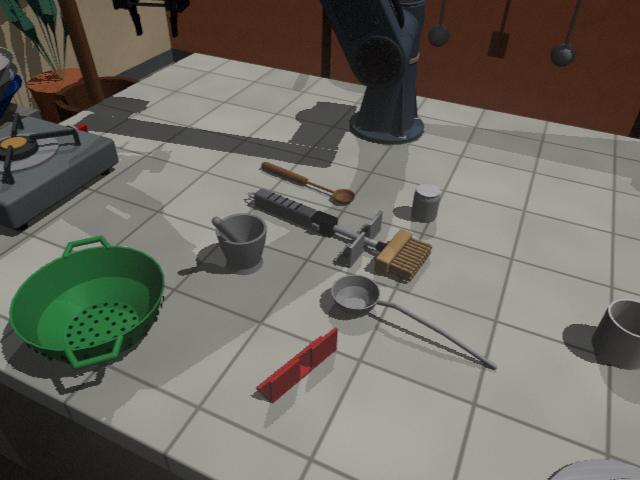

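Candidates (top view): rest — grey angle iron (301,283) vs red one (294,136, not meant). Brush — wooden head (255,277) with dark handle out to (430,303), vs the spoon with its orange handle (420,365) and the ladle (278,208). I choose the grey rest and the brush lying in its notch.

```bash
cat > h.py <<'E'
import numpy as np, cv2
def ray(c,u,v,z):
    P=np.array(c["pose"]); d=P[:3,:3]@np.array([(u-c["cx"])/c["fx"],(v-c["cy"])/c["fy"],1]); o=P[:3,3]
    return o+d*(z-o[2])/d[2]
E
python3 - <<'E'
from h import *
c=dict(np.load("pics/top0.npz")); im=c["pixels"]
cr=im[190:340,220:450]; cv2.imwrite("pics/crop1.png",cv2.resize(cr,None,fx=3.4,fy=3.4,interpolation=cv2.INTER_CUBIC))
# wooden head block
hsv=cv2.cvtColor(im,cv2.COLOR_BGR2HSV); m=cv2.inRange(hsv,(10,80,60),(28,255,255)); m[:,:220]=0;m[:240]=0;m[310:]=0;m[:,285:]=0
ct=max(cv2.findContours(m,0,2)[0],key=cv2.contourArea); print(cv2.minAreaRect(ct))
for n,u,v,z in [("headL",255,277,.036),("handle_rear",425,303,.036),("button?",350,291,.036),("mortar",390,212,.0),("pestle",396,172,.15),("spoonend",452,371,.01),("spoonbowl",342,349,.02),("ladle",278,208,.03),("tin",251,360,.068),("restT",309,251,.0),("restB",297,316,.0)]:
    print(n,np.round(ray(c,u,v,z),3))
E
```

```text
((253.4038543701172, 274.98077392578125), (34.516441345214844, 52.363006591796875), 11.309932708740234)
headL [0.531 0.211 0.036]
handle_rear [ 0.489 -0.14   0.036]
button? [0.508 0.015 0.036]
mortar [ 0.688 -0.073  0.   ]
pestle [ 0.728 -0.06   0.15 ]
spoonend [ 0.352 -0.201  0.01 ]
spoonbowl [0.391 0.028 0.02 ]
ladle [0.681 0.172 0.03 ]
tin [0.367 0.206 0.068]
restT [0.595 0.103 0.   ]
restB [0.455 0.123 0.   ]
```

View pics/crop1.png

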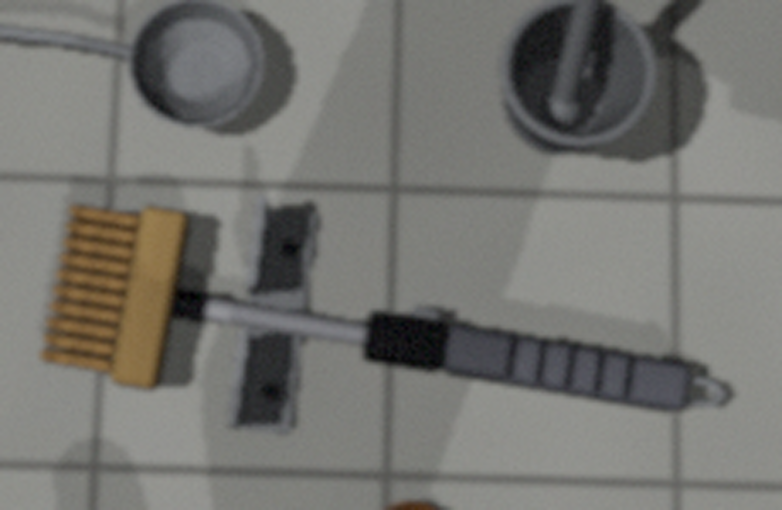

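Run:
```python
from h import *
c=dict(np.load("pics/top0.npz"))
P=lambda x,y,z: ray(c,220+(x+.5)/3.4-.5,190+(y+.5)/3.4-.5,z)
h={}
for n,x,y,z in [("hf",367,338,.036),("hr",690,385,.036),("backA",186,210,.036),("backB",156,386,.036),("footA",318,205,.004),("footB",293,430,.004),("button",435,313,.026),("upA",262,203,.05),("upB",233,427,.05),("mortarbase",580,140,.0),("mortarrimNear",575,145,.085)]:
    h[n]=P(x,y,z); print(n,np.round(h[n],4))
d=h["hr"]-h["hf"]; print("handle len",np.linalg.norm(d)," -x dir yaw",np.degrees(np.arctan2(d[1],d[0])))
b=h["backA"]-h["backB"];print("back len",np.linalg.norm(b),np.degrees(np.arctan2(b[1],b[0])))
for a,e in (("footA","footB"),("upA","upB")):
    f=h[a]-h[e];print(a,np.linalg.norm(f),np.degrees(np.arctan2(f[1],f[0])), (h[a]+h[e])/2)
d/=np.linalg.norm(d); mid=(h["backA"]+h["backB"])/2
for k in (.155,.21,.2): print(k,mid+d*k)
from scipy.spatial.transform import Rotation as R
print(R.from_quat([9.86184528e-01,1.65647690e-01,5.1e-06,-9.58e-04]).as_matrix().round(3))
```

```text
hf [0.5109 0.061  0.036 ]
hr [ 0.4886 -0.1355  0.036 ]
backA [0.5859 0.1742 0.036 ]
backB [0.4782 0.187  0.036 ]
footA [0.5971 0.0937 0.004 ]
footB [0.4554 0.1044 0.004 ]
button [0.5285 0.0194 0.026 ]
upA [0.5894 0.1273 0.05  ]
upB [0.4548 0.139  0.05  ]
mortarbase [ 0.6459 -0.0737  0.    ]
mortarrimNear [ 0.6242 -0.0572  0.085 ]
handle len 0.19776065700162537  -x dir yaw -96.48999292579745
back len 0.10845578341002421 -6.760362169130389
footA 0.14214145010647927 -4.307473727595848 [0.52626328 0.09906042 0.004     ]
upA 0.1351069418794605 -4.969599226208184 [0.52209982 0.13310825 0.05      ]
0.155 [0.5145177  0.02658647 0.036     ]
0.21 [ 0.50830107 -0.02806107  0.036     ]
0.2 [ 0.50943136 -0.01812516  0.036     ]
[[ 0.945  0.327 -0.   ]
 [ 0.327 -0.945  0.002]
 [ 0.    -0.002 -1.   ]]
```

The crop confirms the choice: wooden head back edge (186,210)–(156,386), button bump on the far side at (435,313), and the grey rest with two bolt holes. The brush is about 2° askew with a gap of about 45 mm. I'll move above the handle's grip point.

Emit:
arm_command(delta_rot=[[0,0,-4],[0,0,-8],[0,0,-12],[0,0,-16],[0,0,-20],[0,0,-24],[0,0,-28],[0,0,-32],[0,0,-36],[0,0,-40],[0,0,-44],[0,0,-48]], delta_pos=[[0.028,-0.026,0],[0.056,-0.052,0],[0.084,-0.078,0],[0.112,-0.104,0],[0.14,-0.13,0],[0.168,-0.156,0],[0.196,-0.182,0],[0.224,-0.208,0],[0.252,-0.234,0],[0.28,-0.26,0],[0.308,-0.286,0],[0.336,-0.312,0]], gripper=[-1,-1,-1,-1,-1,-1,-1,-1,-1,-1,-1,-1], grip_force=30)

```text
time: 1.1
position: [0.4201, -0.1841, 0.1992]
tool_rot: [0.833, 0.554, -0.0, -0.0]
ft_force: [0.4, -0.5, 0.4]
grip_width: 0.087
grip_force: 0.0
```

Emit:
arm_command(delta_rot=[[0,0,-3],[0,0,-6],[0,0,-9],[0,0,-12],[0,0,-14],[0,0,-16],[0,0,-16]], delta_pos=[[0.035,0.004,0.015],[0.07,0.008,0.03],[0.105,0.012,0.045],[0.14,0.016,0.06],[0.165,0.019,0.072],[0.178,0.021,0.08],[0.178,0.021,0.08]], gripper=[-1,-1,-1,-1,-1,-1,-1])

```text
time: 1.68
position: [0.5083, -0.0275, 0.1175]
tool_rot: [0.747, 0.665, -0.001, -0.002]
ft_force: [0.4, -0.8, 0.0]
grip_width: 0.0873
grip_force: 0.0
```

Run:
```python
from rig import status, viewer
from h import *
s=status.get_obs(); c=viewer.camera("wrist"); cv2.imwrite("pics/w1.png",c["pixels"]); np.savez("pics/w1.npz",position=s["position"],tool_rot=s["tool_rot"],**{k:c[k] for k in c})
print(s["position"],s["tool_rot"]); print([c[k] for k in("fx","cx","cy")],np.round(c["mount"],3).tolist())
```

```text
[ 0.50833455 -0.02752646  0.11747159] [ 7.47067164e-01  6.64746520e-01 -6.27629264e-04 -1.52427981e-03]
[371.64829954431775, 313.0237246844677, 241.34050409608497] [[0.0, -0.967, -0.256, 0.07], [1.0, 0.0, 0.001, -0.001], [-0.001, -0.256, 0.967, -0.185], [0.0, 0.0, 0.0, 1.0]]
```

View pics/w1.png

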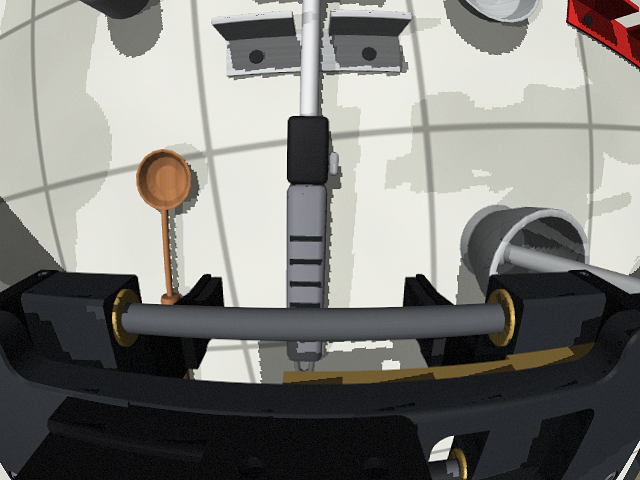

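```bash
cat >> h.py <<'E'
from scipy.spatial.transform import Rotation as R
def wray(c,u,v,z):
    M=np.array(c["mount"]); T=np.eye(4); T[:3,:3]=R.from_quat(c["tool_rot"]).as_matrix(); T[:3,3]=c["position"]; P=T@M
    a=np.array([u-c["cx"],v-c["cy"]]); r=np.linalg.norm(a); t=r/c["fx"]; d=P[:3,:3]@np.r_[a/r*np.sin(t),np.cos(t)]; o=P[:3,3]
    return o+d*(z-o[2])/d[2]
E
python3 - <<'E'
from h import *
c=dict(np.load("pics/w1.npz"))
h={}
for n,u,v,z in [("hfL",288,118,.036),("hfR",328,118,.036),("hr",305,355,.036),("hm",306.5,187,.036),("but",339,163,.018),("footL",227,76,.004),("footR",402,73,.004),("stemFar",311,2,.025),("upL",212,17,.05),("upR",411,13,.05)]:
    h[n]=wray(c,u,v,z); print(n,np.round(h[n],4))
hf=(h["hfL"]+h["hfR"])/2
ang=lambda d:np.degrees(np.arctan2(d[1],d[0]))
print("yaw",ang(hf-h["hr"]),ang(h["stemFar"]-h["hm"]),np.linalg.norm(hf-h["hr"]))
print("rest face yaw",ang(h["footR"]-h["footL"]),ang(h["upR"]-h["upL"]),np.linalg.norm(h["upR"]-h["upL"]),(h["upR"]+h["upL"])/2)
x=(hf-h["hr"]);x/=np.linalg.norm(x);print("hf",hf,"grip",hf-.09*x,"button centre",hf-.035*x)
print("tool y yaw",ang(R.from_quat(c["tool_rot"]).as_matrix()[:,1]))
E
```

```text
hfL [0.5003 0.0637 0.036 ]
hfR [0.5283 0.0603 0.036 ]
hr [ 0.4894 -0.1246  0.036 ]
hm [0.5074 0.0128 0.036 ]
but [0.5336 0.0264 0.018 ]
footL [0.4535 0.1084 0.004 ]
footR [0.5938 0.0947 0.004 ]
stemFar [0.5271 0.1541 0.025 ]
upL [0.4567 0.1444 0.05  ]
upR [0.5946 0.1312 0.05  ]
yaw 82.39451574249014 82.0886614033855 0.18831093433772544
rest face yaw -5.569318538952978 -5.493104321439171 0.13858279251595118 [0.52564029 0.13779612 0.05      ]
hf [0.51429694 0.06200807 0.036     ] grip [ 0.50238533 -0.02720019  0.036     ] button centre [0.50966465 0.02731597 0.036     ]
tool y yaw -6.674000397517861
```

Emit:
arm_command(delta_rot=[[0,0,0],[0,0,0],[0,0,0],[0,0,0],[0,0,0],[0,0,0],[0,0,0],[0,0,0],[0,0,0],[0,0,0],[0,0,0]], delta_pos=[[0,-0.002,0.025],[0,-0.004,0.055],[0,-0.004,0.085],[0,-0.004,0.105],[0,-0.004,0.112],[0,-0.004,0.112],[0,-0.004,0.112],[0,-0.004,0.112],[0,-0.004,0.112],[0,-0.004,0.112],[0,-0.004,0.112]], gripper=[-1,-1,-1,-1,-1,-1,0.7,0.7,0.7,0.7,0.7], grip_force=15)

```text
time: 2.65
position: [0.5052, -0.0299, 0.0083]
tool_rot: [0.749, 0.663, 0.001, 0.001]
ft_force: [-0.6, -0.1, 0.2]
grip_width: 0.0616
grip_force: 0.0
```

Emit:
arm_command(delta_rot=[[0,0,0],[0,0,0],[0,0,0],[0,0,0],[0,0,0],[0,0,0],[0,0,0],[0,0,0]], delta_pos=[[0,0,0],[0,0,0],[0,0,0],[0,0,0],[0,0,0],[0,0,0],[0,0,0],[0,0,0]], gripper=[0.7,0.7,0.7,0.7,0.7,0.7,0.7,0.7])

```text
time: 3.32
position: [0.5038, -0.0296, 0.0073]
tool_rot: [0.749, 0.663, -0.0, -0.001]
ft_force: [-2.2, -0.5, 1.7]
grip_width: 0.0298
grip_force: 15.0
```

Emit:
arm_command(delta_rot=[[0,0,-0.2],[0,0,-0.4],[0,0,-0.6],[0,0,-0.8],[0,0,-1.0],[0,0,-1.2],[0,0,-1.5],[0,0,-1.5],[0,0,-1.5],[0,0,-1.5]], delta_pos=[[-0.004,0.0005,0],[-0.008,0.001,0],[-0.012,0.0015,0],[-0.016,0.002,0],[-0.02,0.0025,0],[-0.024,0.003,0],[-0.028,0.0035,0],[-0.032,0.004,0],[-0.034,0.0042,0],[-0.034,0.0042,0]], gripper=[0.7,0.7,0.7,0.7,0.7,0.7,0.7,0.7,0.7,0.7])

```text
time: 4.15
position: [0.5048, -0.065, 0.0073]
tool_rot: [0.74, 0.673, -0.0, 0.0]
ft_force: [-0.1, -1.5, -1.3]
grip_width: 0.0297
grip_force: 15.0
```

Run:
```python
from rig import status, viewer
from h import *
s=status.get_obs(); print(s["position"],s["ft_force"],s["moment"])
c=viewer.camera("top"); cv2.imwrite("pics/t2.png",cv2.resize(c["pixels"][190:340,220:450],None,fx=3.4,fy=3.4,interpolation=cv2.INTER_CUBIC))
```

```text
[ 0.50476934 -0.06496298  0.00731427] [-0.11067268 -1.46682756 -1.26623387] [-0.15810534 -0.02021966 -0.02406406]
```

View pics/t2.png

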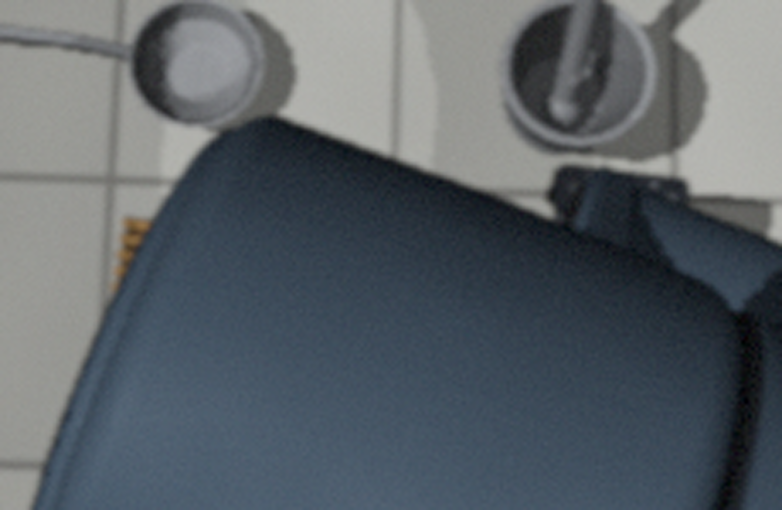

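The arm hides the head from the top camera; only bristles at (130,240) show. I'll continue by force.

Emit:
arm_command(delta_rot=[[0,0,0],[0,0,0],[0,0,0],[0,0,0]], delta_pos=[[-0.002,0,0],[-0.004,0,0],[-0.005,0,0],[-0.005,0,0]], gripper=[0.7,0.7,0.7,0.7])

```text
time: 4.53
position: [0.5041, -0.0692, 0.0073]
tool_rot: [0.74, 0.673, -0.0, -0.0]
ft_force: [-0.2, 0.4, -1.4]
grip_width: 0.0298
grip_force: 15.0
```

Emit:
arm_command(delta_rot=[[0,0,0],[0,0,0],[0,0,0],[0,0,0]], delta_pos=[[-0.001,0,0],[-0.002,0,0],[-0.003,0,0],[-0.003,0,0]], gripper=[0.7,0.7,0.7,0.7])

```text
time: 4.87
position: [0.5038, -0.0722, 0.0073]
tool_rot: [0.74, 0.673, -0.0, 0.0]
ft_force: [-0.4, 0.7, -1.1]
grip_width: 0.0296
grip_force: 15.0
```

Run:
```python
from rig import status, viewer
from h import *
s=status.get_obs(); c=viewer.camera("wrist"); print(s["ft_force"],s["moment"])
np.savez("pics/w2.npz",position=s["position"],tool_rot=s["tool_rot"],**{k:c[k] for k in c})
c=viewer.camera("scene"); a=c["pixels"][170:300,220:450]
cv2.imwrite("pics/s2.png",cv2.resize(a,None,fx=3.4,fy=3.4,interpolation=cv2.INTER_CUBIC))
```

```text
[-0.399197    0.74608896 -1.08349156] [-0.00060055 -0.04517288 -0.03644768]
```

View pics/s2.png

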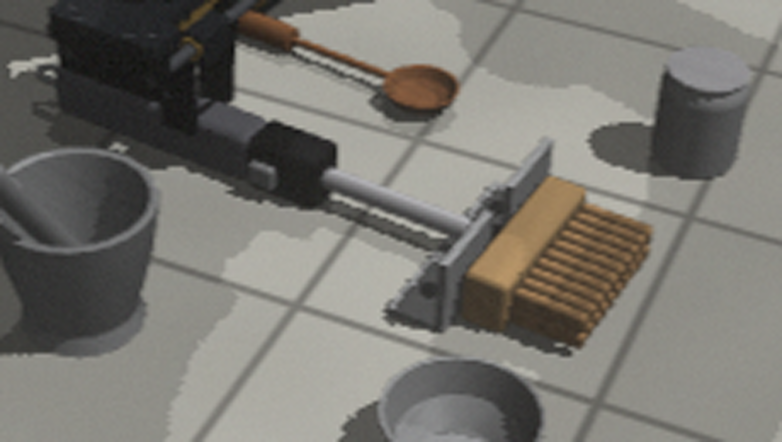

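The scene crop shows the head (475,290) nearly at the near cheek (445,290), parallel to it, with a sliver of gap. I'll continue.

Emit:
arm_command(delta_rot=[[0,0,0],[0,0,0],[0,0,0]], delta_pos=[[-0.001,0,0],[-0.003,0,0],[-0.003,0,0]], gripper=[0.7,0.7,0.7])

```text
time: 5.22
position: [0.5036, -0.075, 0.0073]
tool_rot: [0.74, 0.673, 0.0, -0.0]
ft_force: [0.7, 1.5, -1.5]
grip_width: 0.0295
grip_force: 15.0
```

Emit:
arm_command(delta_rot=[[0,0,0],[0,0,0],[0,0,0]], delta_pos=[[-0.001,0,0],[-0.003,0,0],[-0.003,0,0]], gripper=[0.7,0.7,0.7])

```text
time: 5.47
position: [0.5034, -0.076, 0.0073]
tool_rot: [0.741, 0.672, 0.001, -0.001]
ft_force: [4.1, 9.7, 0.1]
grip_width: 0.0296
grip_force: 15.0
```

Emit:
arm_command(delta_rot=[[0,0,0],[0,0,0],[0,0,0]], delta_pos=[[-0.001,0,0],[-0.003,0,0],[-0.003,0,0]], gripper=[0.7,0.7,0.7])

```text
time: 5.72
position: [0.5033, -0.0768, 0.0073]
tool_rot: [0.741, 0.671, 0.002, -0.002]
ft_force: [6.8, 19.1, -0.7]
grip_width: 0.0296
grip_force: 15.0
```

Emit:
arm_command(delta_rot=[[0,0,0],[0,0,0],[0,0,0],[0,0,0]], delta_pos=[[0,0,0],[0,0,0],[0,0,0],[0,0,0]], gripper=[0.7,0.7,0.7,0.7])

```text
time: 6.05
position: [0.5033, -0.0768, 0.0073]
tool_rot: [0.741, 0.672, 0.002, -0.002]
ft_force: [5.8, 19.2, -0.7]
grip_width: 0.0299
grip_force: 15.0
```

Run:
```python
from rig import status, viewer
from h import *
s=status.get_obs(); print(s["ft_force"],s["moment"])
c=viewer.camera("wrist"); np.savez("pics/w3.npz",position=s["position"],tool_rot=s["tool_rot"],**{k:c[k] for k in c})
w=cv2.resize(c["pixels"][0:180,190:440],(600,432),interpolation=cv2.INTER_CUBIC)
c=viewer.camera("scene"); a=cv2.resize(c["pixels"][200:280,320:420],None,fx=5,fy=5,interpolation=cv2.INTER_CUBIC)
cv2.imwrite("pics/s3.png",a)
```

```text
[ 5.83610618 19.21860822 -0.71166096] [ 3.19107955 -1.15297603 -0.02550172]
```

View pics/s3.png

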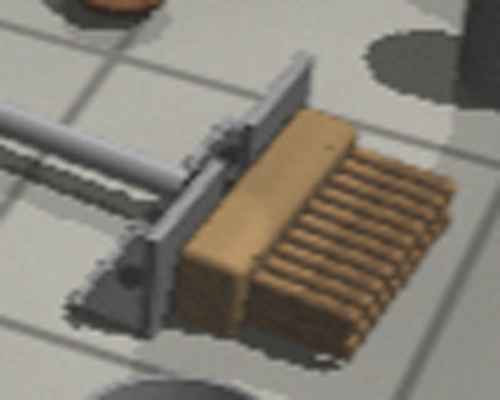

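Run:
```python
from h import *
c=dict(np.load("pics/scene0.npz"))
P=lambda x,y,z: ray(c,320+(x+.5)/5-.5,200+(y+.5)/5-.5,z)
ang=lambda d:np.degrees(np.arctan2(d[1],d[0]))
for n,a,b in [("head back top",P(183,254,.036),P(306,111,.036)),("head front top",P(240,270,.036),P(356,128,.036)),("cheek top",P(157,240,.05),P(311,56,.05)),("tips top",P(352,322,.031),P(455,186,.031))]:
    print(n,a.round(4),b.round(4),"len",np.linalg.norm(a-b),"yaw",ang(a-b))
# handle yaw from wrist
c=dict(np.load("pics/w3.npz")); im=c["pixels"]; g=cv2.cvtColor(im,cv2.COLOR_BGR2GRAY)
pts=[]
for v in range(124,175,4):
    r=np.where(g[v,270:345]<60)[0]+270
    if len(r): a,b=wray(c,r.min(),v,.036),wray(c,r.max()+1,v,.036); pts.append((a+b)[:2]/2); 
pts=np.array(pts); print(pts[[0,-1]].round(4),len(pts)); d=pts[0]-pts[-1]; print("handle yaw",ang(d), "tool", ang(R.from_quat(c["tool_rot"]).as_matrix()[:,0]))
```

```text
head back top [0.5822 0.14   0.036 ] [0.4768 0.1519 0.036 ] len 0.10609232355116066 yaw -6.457148248923857
head front top [0.5814 0.1626 0.036 ] [0.4786 0.1737 0.036 ] len 0.10341679182739878 yaw -6.1984092105149164
cheek top [0.5948 0.1336 0.05  ] [0.4589 0.1463 0.05  ] len 0.13653524557869723 yaw -5.357702863246581
tips top [0.5851 0.2084 0.031 ] [0.4906 0.2192 0.031 ] len 0.09512691926016217 yaw -6.523632562054704
[[ 0.5101  0.0018]
 [ 0.5083 -0.0184]] 13
handle yaw 84.98127377794492 tool 84.36639725097614
```

The head touches the cheeks, slightly more on the +x cheek. I'll square it by about 0.8° and hold.

Emit:
arm_command(delta_rot=[[0,0,-0.3],[0,0,-0.6],[0,0,-0.8],[0,0,-0.8],[0,0,-0.8]], delta_pos=[[0,0.001,0],[0,0.002,0],[0,0.003,0],[0,0.003,0],[0,0.003,0]], gripper=[0.7,0.7,0.7,0.7,0.7])

```text
time: 6.57
position: [0.5061, -0.0776, 0.0073]
tool_rot: [0.736, 0.677, 0.002, -0.002]
ft_force: [4.0, 16.8, -0.6]
grip_width: 0.0297
grip_force: 15.0
```

Run:
```python
from rig import status
s=status.get_obs(); print(s["ft_force"],s["moment"],s["position"],s["tool_rot"])
```

```text
[ 4.04367058 16.84006048 -0.57418265] [ 2.74090627 -0.9407341  -0.08183884] [ 0.50607942 -0.07757875  0.00734423] [ 0.73619777  0.67676192  0.00173412 -0.00177579]
```

Emit:
arm_command(delta_rot=[[0,0,0],[0,0,0],[0,0,0],[0,0,0],[0,0,0],[0,0,0],[0,0,0],[0,0,0],[0,0,0],[0,0,0],[0,0,0]], delta_pos=[[0.001,0,0],[0.003,0,0],[0.003,0,0],[0.003,0,0],[0.003,0,0],[0.003,0,0],[0.003,0,0],[0.003,0,0],[0.003,0,0],[0.003,0,0],[0.003,0,0]], gripper=[0.7,0.7,0.7,0.7,-0.6,-0.6,-0.6,-0.6,-0.6,-0.6,-0.6])

```text
time: 7.48
position: [0.5063, -0.0785, 0.0074]
tool_rot: [0.735, 0.678, -0.0, 0.0]
ft_force: [-0.9, -0.1, -0.5]
grip_width: 0.0662
grip_force: 0.0
```

Run:
```python
from rig import status, viewer
from h import *
s=status.get_obs(); print(s["position"],s["tool_rot"],s["ft_force"],s["grip_width"])
c=viewer.camera("wrist"); c.update(position=s["position"],tool_rot=s["tool_rot"])
cv2.imwrite("pics/w4.png",cv2.resize(c["pixels"][0:330,150:480],(660,600)))
np.savez("pics/w4.npz",**{k:c[k] for k in c})
```

```text
[ 0.50626728 -0.07848757  0.00739635] [ 7.35143482e-01  6.77911538e-01 -2.11218123e-05  7.89323387e-05] [-0.8719503  -0.0660135  -0.54559372] 0.06615310117469506
```

View pics/w4.png

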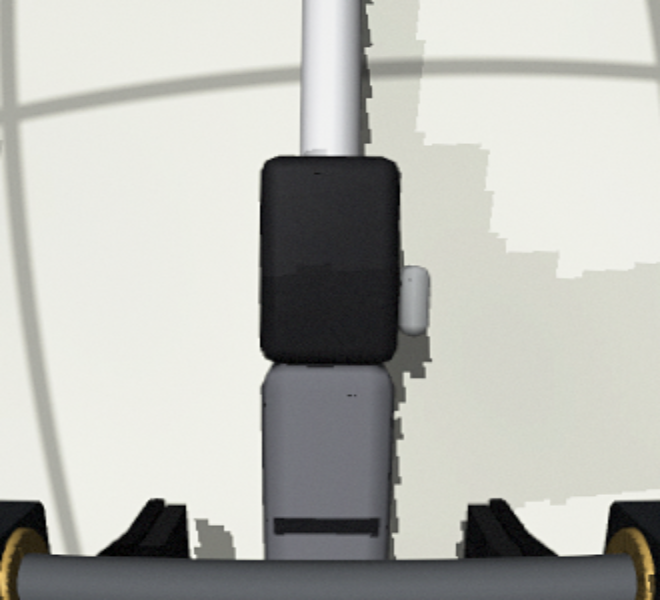

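The wrist crop shows the handle aligned with the tool and the button out at crop (415,300), full (357,165).

Run:
```python
from h import *
c=dict(np.load("pics/w4.npz")); T=R.from_quat(c["tool_rot"]).as_matrix()
for n,u,v,z in [("butFront",150+415/2,266*.55,.024),("butRear",150+415/2,334*.55,.024),("hfL",150+262/2,160*.55,.036),("hfR",150+399/2,160*.55,.036),("hL",150+262/2,350*.55,.036),("hR",150+398/2,350*.55,.036)]:
    p=wray(c,u,v,z); print(n,p.round(4),(T.T@(p-c["position"])).round(4))
```

```text
butFront [ 0.5311 -0.0106  0.024 ] [ 0.0697  0.0193 -0.0166]
butRear [ 0.53   -0.0276  0.024 ] [ 0.0526  0.0195 -0.0166]
hfL [0.4999 0.0167 0.036 ] [ 0.0944 -0.014  -0.0286]
hfR [0.5282 0.0145 0.036 ] [ 0.0945  0.0144 -0.0286]
hL [ 0.4961 -0.0274  0.036 ] [ 0.0501 -0.0143 -0.0286]
hR [ 0.5248 -0.0297  0.036 ] [ 0.0501  0.0145 -0.0286]
```

Emit:
arm_command(delta_rot=[[0,0,0],[0,0,0],[0,0,0],[0,0,0],[0,0,0],[0,0,0],[0,0,0],[0,0,0],[0,0,0],[0,0,0],[0,0,0],[0,0,0]], delta_pos=[[0.015,0,0],[0.035,0,0],[0.05,0,0],[0.06,0,0],[0.06,0,0],[0.06,0,0],[0.06,0,0],[0.06,0,0],[0.06,0,0],[0.06,0,0],[0.06,0,0],[0.06,0,0]], gripper=[-0.6,-0.6,-0.6,-0.6,-0.6,0.7,0.7,0.7,0.7,0.7,0.7,0.7], grip_force=35)

```text
time: 8.53
position: [0.5111, -0.0188, 0.0073]
tool_rot: [0.735, 0.678, 0.0, 0.0]
ft_force: [-0.3, -0.4, -0.0]
grip_width: 0.0309
grip_force: 0.8
```

Emit:
arm_command(delta_rot=[[0,0,0],[0,0,0],[0,0,0],[0,0,0],[0,0,0]], delta_pos=[[0,0,0],[0,0,0],[0,0,0],[0,0,0],[0,0,0]], gripper=[0.7,0.7,0.7,0.7,0.7])

```text
time: 8.95
position: [0.5113, -0.0186, 0.0074]
tool_rot: [0.735, 0.678, 0.0, 0.0]
ft_force: [0.2, -1.7, -0.6]
grip_width: 0.029
grip_force: 35.0
```

Emit:
arm_command(delta_rot=[[0,0,0],[0,0,0],[0,0,0],[0,0,0]], delta_pos=[[-0.003,0,0],[-0.008,0,0],[-0.014,0,0],[-0.02,0,0]], gripper=[0.7,0.7,0.7,0.7])

```text
time: 9.28
position: [0.5103, -0.0273, 0.0074]
tool_rot: [0.739, 0.674, 0.006, -0.005]
ft_force: [13.5, 50.3, 1.5]
grip_width: 0.0293
grip_force: 35.0
```

```bash
cat >> h.py <<'E'
def meas(tag):
    from rig import status, viewer
    s=status.get_obs(); c=viewer.camera("wrist"); c.update(position=s["position"],tool_rot=s["tool_rot"]); np.savez(f"pics/{tag}.npz",**c)
    g=cv2.cvtColor(c["pixels"],cv2.COLOR_BGR2GRAY); T=R.from_quat(c["tool_rot"]).as_matrix()
    col=g[:,300:330].mean(1); row=int(np.where(col[:330]<60)[0][0])
    p=wray(c,315,row,.036); print(tag,"front row",row,"world",p.round(4),"tool",(T.T@(p-c["position"])).round(4),"F",s["ft_force"].round(1),"w",s["grip_width"])
    return c
E
python3 - <<'E'
from h import *
c=meas("w5"); g=cv2.cvtColor(c["pixels"],cv2.COLOR_BGR2GRAY)
print(g[100:300:8,315])
cv2.imwrite("pics/w5.png",cv2.resize(c["pixels"][0:330,150:480],(660,600)))
E
```

```text
w5 front row 203 world [0.5145 0.0174 0.036 ] tool [ 0.0454  0.0001 -0.0278] F [13.5 50.3  1.5] w 0.02926732390122847
[233 231 233 233 234 231 206 206 208 207 207 206 208  12  26  32  30  33
  28  24  34  29  36  24  23]
```

Run:
```python
from rig import viewer
import cv2
c=viewer.camera("scene"); cv2.imwrite("pics/s5.png",cv2.resize(c["pixels"][165:265,240:400],None,fx=5,fy=5,interpolation=cv2.INTER_CUBIC))
```

```text
(no output)
```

View pics/s5.png

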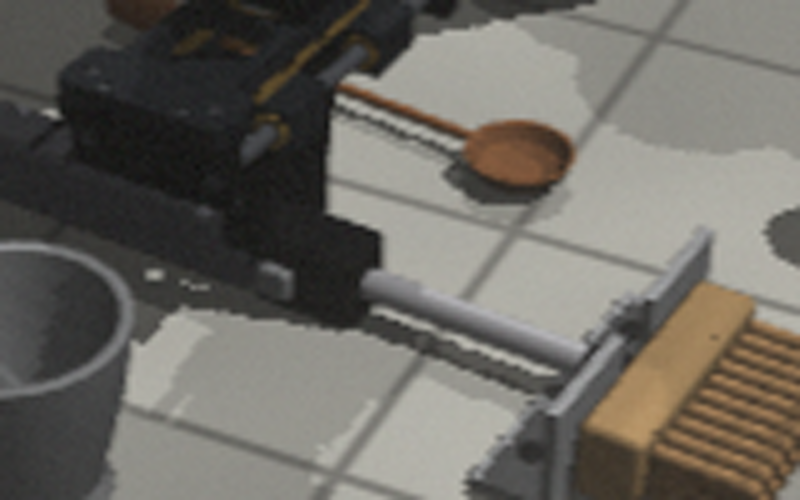

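The picture shows the cap at (275,280) fully out, ahead of the finger (about 240,240), so the pads weren't really on it. I'll measure the cap's position relative to the tool from the scene view.

Run:
```python
from h import *
from rig import status, viewer
s=status.get_obs(); c=viewer.camera("scene"); im=c["pixels"]; g=cv2.cvtColor(im,cv2.COLOR_BGR2GRAY)
T=R.from_quat(s["tool_rot"]).as_matrix(); P=np.array(c["pose"])
x0,y0=240+215//5,165+200//5
print(g[y0+5:y0+25:1,x0-2:x0+26])
def plane(u,v,off):  # plane tool y = off
    d=P[:3,:3]@np.array([(u-c["cx"])/c["fx"],(v-c["cy"])/c["fy"],1]); o=P[:3,3]; n=T[:,1]; t=(off-n@(o-s["position"]))/(n@d); p=o+d*t
    return (T.T@(p-s["position"])).round(4),p[2].round(4)
for off in (.015,.023):
    for u,v in ((258,262),(276,280),(292,295)): print(off,(u,v),plane(240+u/5,165+v/5,off))
q=lambda p:(lambda k:np.round([c["fx"]*k[0]/k[2]+c["cx"],c["fy"]*k[1]/k[2]+c["cy"]],1))(P[:3,:3].T@(s["position"]+T@np.array(p)-P[:3,3]))
for n,p in (("tip front",(.0095,.018,0)),("tip rear",(-.0095,.018,0)),("finger front z50",(.0095,.018,-.045))): print(n,q(p))
```

```text
[[ 40  42  35  32  29  27  29  24  24  31  31  31  32  30  32  34  37  35
   33  31  34  32  38  33  33  35  36  36]
 [ 37  36  37  31  28  29  28  26  29  29  29  24  30  29  31  36  34  32
   37  40  36  33  30  33  38  35  33  38]
 [ 38  40  35  34  30  28  29  29  28  25  28  24  26  29  31  33  29  32
   33  35  35  37  37  33  34  38  33  35]
 [ 40  41  39  36  28  25  23  27  26  26  26  31  29  32  30  33  30  31
   34  34  33  35  33  34  36  35  31  38]
 [ 39  40  41  39  37  34  28  27  30  28  31  28  26  32  27  31  31  32
   31  34  33  34  37  36  31  35  37  35]
 [ 39  36  40  40  42  38  44  40  32  32  24  34  29  31  31  32  30  30
   34  34  33  33  32  34  35  36  36  34]
 [ 36  39  41  40  41  38  39  39  41  34  31  30  35  30  30  34  28  27
   29  30  29  31  33  33  35  37  35  38]
 [ 36  37  36  40  40  42  40  41  38  37  43  52  73  65  41  40  30  30
   27  26  29  30  28  30  33  36  32  33]
 [ 41  40  39  39  39  38  44  39  39  40  54  82 107 115 103  74  45  34
   30  32  31  32  31  34  34  29  35  31]
 [ 40  40  41  40  37  41  42  41  41  43  49  
[... 1060 characters left out ...]
 72  72  73  63  61
   62  61  56  46  36  34  33  33  30  36]
 [144 143 145 143 143 144 143 145 144 144 144 145 145 147 143 145 112  72
   70  72  64  67  62  46  38  38  34  34]]
0.015 (258, 262) (array([ 0.0038,  0.015 , -0.0132]), np.float64(0.0207))
0.015 (276, 280) (array([ 0.0126,  0.015 , -0.0071]), np.float64(0.0147))
0.015 (292, 295) (array([ 0.0203,  0.015 , -0.0022]), np.float64(0.01))
0.023 (258, 262) (array([ 0.0091,  0.023 , -0.0202]), np.float64(0.0278))
0.023 (276, 280) (array([ 0.0177,  0.023 , -0.0142]), np.float64(0.0219))
0.023 (292, 295) (array([ 0.0254,  0.023 , -0.0094]), np.float64(0.0172))
tip front [293.3 224. ]
tip rear [285.6 221.2]
finger front z50 [292.8 206.4]
```

Run:
```python
from rig import viewer
import cv2,numpy as np
c=viewer.camera("scene"); a=c["pixels"][165:245,245:325].astype(float)
a=np.clip((a/110)**0.6*255,0,255).astype(np.uint8); a=cv2.resize(a,None,fx=7,fy=7,interpolation=cv2.INTER_CUBIC)
w=np.load("pics/w5.npz")["pixels"][150:380,190:440].astype(float); w=cv2.resize(np.clip((w/160)**0.6*255,0,255).astype(np.uint8),None,fx=.9,fy=.9)
o=np.zeros((560,790,3),np.uint8); o[:,:560]=a; o[:w.shape[0],562:562+w.shape[1]]=w[:,:228]; cv2.imwrite("pics/z6.png",o)
```

```text
(no output)
```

View pics/z6.png

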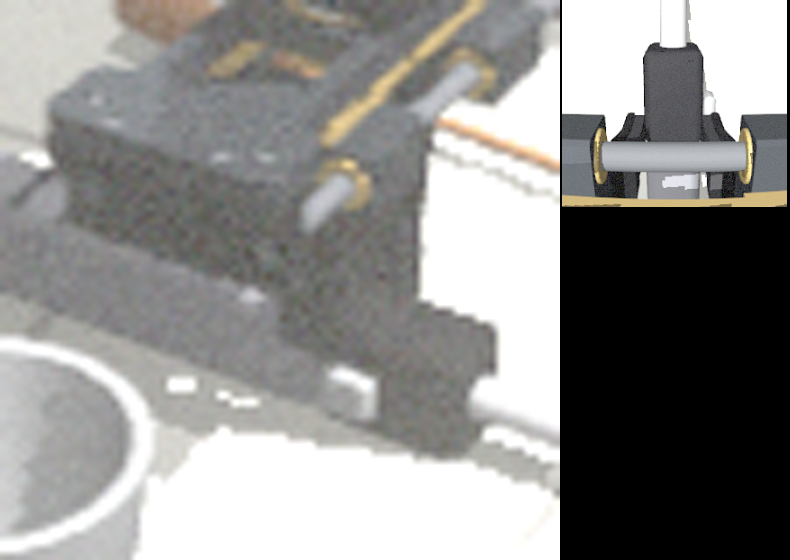

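The enhanced crop shows the cap (350,390) still standing out, with the dark finger end (330,350) just above or behind it. So the pads missed the cap, probably because they were too high and slightly behind. I'll relax, open, go 5 mm further forward and lower.

Emit:
arm_command(delta_rot=[[0,0,0],[0,0,0],[0,0,0],[0,0,0],[0,0,0],[0,0,0],[0,0,0],[0,0,0],[0,0,0],[0,0,0],[0,0,0],[0,0,0]], delta_pos=[[0.005,0,0],[0.01,0,0],[0.01,0,0],[0.01,0,0],[0.01,0,0],[0.01,0,0],[0.01,0,0],[0.01,0,0],[0.01,0,0],[0.016,0,0],[0.023,0,0.002],[0.023,0,0.004]], gripper=[0.7,0.7,-0.6,-0.6,-0.6,-0.6,-0.6,-0.6,-0.6,-0.6,-0.6,-0.6])

```text
time: 10.48
position: [0.5111, -0.0142, 0.0033]
tool_rot: [0.735, 0.678, 0.0, -0.0]
ft_force: [-0.3, 0.7, 0.4]
grip_width: 0.0692
grip_force: 0.0
```

Run:
```python
from h import *
c=meas("w6"); g=cv2.cvtColor(c["pixels"],cv2.COLOR_BGR2GRAY); T=R.from_quat(c["tool_rot"]).as_matrix(); print(c["position"])
# bright cap beside the dark collar: print rows right of collar
for v in range(190,300,6): print(v,g[v,335:372:2])
# s2 check of finger end height
s=dict(np.load("pics/w2.npz")); k=dict(np.load("pics/scene0.npz")); P=k["pose"]; n=R.from_quat(s["tool_rot"]).as_matrix()[:,1]
d=P[:3,:3]@np.array([(272.4-k["cx"])/k["fx"],(208.8-k["cy"])/k["fy"],1]); o=P[:3,3]
for off in (.015,.022,.03): print(off,o+d*((off-n@(o-s["position"]))/(n@d)))
```

```text
w6 front row 0 world [0.5218 0.118  0.036 ] tool [ 0.1327  0.     -0.0327] F [-0.3  0.7  0.4] w 0.06923701522691128
[ 0.51112897 -0.01421789  0.00327967]
190 [220 215 217 215 216 217 214 216 215 216 214 215 215 216 215 215 217 214
 217]
196 [216 213 215 216 216 215 214 217 215 216 215 216 214 217 214 215 214 214
 213]
202 [215 214 215 216 216 215 214 216 216 214 216 214 213 215 216 214 214 214
 215]
208 [216 216 214 216 215 216 215 216 214 216 214 215 213 213 215 216 216 216
 215]
214 [220 216 216 215 216 216 214 214 215 217 214 217 215 217 216 216 215 214
 216]
220 [ 75 150 212 219 216 215 214 214 216 214 214 214 216 216 216 217 217 215
 214]
226 [ 10  13  17   8 134 218 216 213 217 216 215 215 215 215 215 216 216 214
 217]
232 [ 15  14  17  15  11 200 218 216 215 215 215 216 215 215 217 214 215 215
 217]
238 [ 32  33  30  31  18  23 140 219 214 215 215 217 214 216 216 217 217 216
 216]
244 [ 25  34  25  23  23  12   0 224 213 214 215 217 215 213 215 215 216 215
 215]
250 [ 25  26  29  27  21  21  19 155 218 215 215 214 215 214 213 213 217 217
 211]
256 [ 31  26  26  30  15  22  18 130 220 214 216 215 216 215 212 217 214 212
 214]
262 [ 25  30  29  27  23   8  42  83 221 216 215 217 216 216 214 215 212 213
 212]
268 [ 26  30  24  28  21  20  35  91 131 216 214 213 214 214 215 214 213 212
 214]
274 [ 25  18  36  29  23  19  58  97 112 142 164 213 214 214 214 212 214 215
 213]
280 [ 28  30  29  25  24  16  23 107 112 123 111  96 103 218 212 214 213 213
 211]
286 [ 24  28  27  28  23  17  36 123 166 175 175 164 147 136 215 213 215 215
 212]
292 [ 30  27  30  27  24  12  76 146 162 175 166 155 135 149 217 211 212 213
 215]
298 [ 27  26  24  20  22  14  79 142 162 170 166 150 131 161 213 213 212 213
 212]
0.015 [ 0.51861228 -0.07538087  0.02251095]
0.022 [ 0.52605662 -0.07104243  0.02870217]
0.03 [ 0.53456443 -0.06608423  0.03577784]
```

Run:
```python
from h import *
c=dict(np.load("pics/w6.npz")); T=R.from_quat(c["tool_rot"]).as_matrix(); g=cv2.cvtColor(c["pixels"],cv2.COLOR_BGR2GRAY)
for n,u,v,z in [("hf",325,218,.036),("hf32",325,218,.032),("capfront",356,281,.026),("capfront18",356,281,.018)]:
    print(n,(T.T@(wray(c,u,v,z)-c["position"])).round(4))
for v in range(300,345,4): print(v,g[v,335:372:2], g[v,250:292:3])
```

```text
hf [ 0.0398  0.0043 -0.0327]
hf32 [ 0.039   0.0044 -0.0287]
capfront [ 0.0079  0.0194 -0.0227]
capfront18 [ 0.0048  0.0204 -0.0147]
300 [ 29  25  25  20  22   5  81 143 163 172 162 147 131 169 215 214 213 212
 212] [123 122 124 124 230 238 239 239 238 239 247  19  23  23]
304 [ 26  31  23  23  27  10  78 141 160 169 160 145 127 174 216 214 215 213
 213] [125 124 125 124 115 239 238 238 238 238 247  11  25  29]
308 [55 54 51 53 54 55 53 51 48 48 46 46 49 48 40 44 44 42 44] [53 48 46 49 47 42 38 39 38 37 39 53 52 51]
312 [81 78 77 75 78 77 81 80 79 76 80 79 78 78 80 75 81 78 79] [80 81 75 77 83 77 82 78 77 80 77 79 78 78]
316 [92 93 90 90 91 93 89 90 93 93 90 93 93 93 91 90 92 92 91] [92 93 90 92 92 91 91 89 91 93 90 94 89 91]
320 [ 98 100  98 101  99  98  99 101 100  98 100 100  99  98  99  98  98  98
 100] [100 102 102 100 102  98  97  98  98  99  98 100  98  98]
324 [102 102 100 102 101 101 104 102 105 101 103 103 101 100 103 102 101 104
 104] [104 102 104 102 102  99 103  99 103 101 101 102 100 103]
328 [ 99 102 102  99  99 100  97  98  96  97  99  98  98 101  98  99  96  96
  98] [ 96  94  98  96  98  96  98  97  98  97 100 100  99  99]
332 [92 90 93 92 92 91 90 93 90 91 90 93 93 94 95 90 90 91 89] [88 92 87 91 91 91 94 91 89 91 89 89 92 92]
336 [78 77 79 76 83 78 77 75 80 77 75 78 76 77 76 78 77 77 72] [73 74 77 77 75 75 74 77 78 79 80 79 79 80]
340 [54 49 50 52 49 52 50 53 53 51 56 54 49 50 51 51 52 57 56] [89 85 83 79 75 70 64 63 58 77 65 52 51 50]
344 [112 103 101  83  51  85  81 224 215 214 216 217 214 213 213 213 213 213
 210] [125 128 123 124 126 127 127 123 126 231 239 192 116 131]
```

Emit:
arm_command(delta_rot=[[0,0,0],[0,0,0],[0,0,0],[0,0,0],[0,0,0],[0,0,0],[0,0,0],[0,0,0],[0,0,0],[0,0,0],[0,0,0],[0,0,0]], delta_pos=[[0.002,0,0],[0.002,0,0],[0.002,0,0],[0.002,0,0],[0.002,0,0],[0.002,0,0],[0.002,0,0],[0.002,0,0],[0.002,0,0],[0.002,0,0],[0.002,0,0],[0.002,0,0]], gripper=[0.7,0.7,0.7,0.7,0.7,0.7,0.7,0.7,0.7,0.7,0.7,0.7], grip_force=3)

```text
time: 11.53
position: [0.5115, -0.0136, 0.0034]
tool_rot: [0.735, 0.678, -0.0, 0.0]
ft_force: [-0.0, -1.2, 0.0]
grip_width: 0.0298
grip_force: 3.0
```

Run:
```python
from rig import status, viewer
from h import *
s=status.get_obs(); print(s["position"],s["ft_force"],s["grip_width"])
g=cv2.cvtColor(viewer.camera("scene")["pixels"],cv2.COLOR_BGR2GRAY); print(g[206:232,280:310])
```

```text
[ 0.51153781 -0.01359732  0.00337766] [-0.04509998 -1.18601264  0.01114759] 0.029831970373839754
[[ 24  25  28  26  29  26  27  27  27  25  32  35  29  29  24  26  29  23
   25  30  30  29  26  29  27  27  26  32  30  36]
 [ 28  24  25  24  22  28  25  25  27  25  31  33  31  25  30  31  28  27
   31  27  31  30  31  29  30  32  30  32  30  34]
 [ 34  32  28  28  31  27  28  26  32  25  26  21  23  29  29  30  28  25
   27  26  31  28  32  32  32  32  30  32  33  33]
 [ 40  37  42  39  30  34  30  27  26  26  28  29  26  26  29  35  31  24
   27  29  30  27  32  34  31  34  33  32  30  37]
 [ 36  40  38  40  39  41  48  41  35  30  30  27  27  27  32  30  31  27
   25  31  30  30  33  29  31  35  35  34  38  33]
 [ 43  39  38  40  41  42  46  50  52  47  35  30  29  28  30  29  27  29
   30  29  23  35  36  30  34  33  35  32  33  35]
 [ 42  41  38  39  39  37  42  39  47  42  35  30  30  28  31  27  31  28
   26  30  33  30  32  33  30  31  34  34  35  35]
 [ 41  40  37  42  40  38  37  42  40  40  36  27  29  28  27  30  24  27
   31  26  28  34  33  30  34  35  32  32  36  33]
 [ 
[... 1547 characters left out ...]
 59  60  58  56  45  39
   34  33  32  31  33  33  36  34  31  28  33  33]
 [ 55  58  57  56  58  60  58  58  59  57  59  59  62  58  58  58  60  58
   53  45  36  34  33  33  31  30  32  35  30  33]
 [ 57  62  58  67  69  70  69  72  64  60  58  58  61  58  65  65  67  61
   60  60  61  55  44  36  35  33  35  33  29  31]
 [ 59  59  57 119 145 145 144 147 109  68  68  70  72  69 121 114 122 112
   72  71  73  67  60  55  52  48  36  32  32  31]
 [ 83  70  72 121 143 145 144 146 143 145 144 147 147 146 146 145 146 147
  149 145 146 112  75  70  72  71  67  52  36  32]
 [ 80  90 141 155 146 146 147 145 160 157 145 146 144 146 146 145 144 146
  146 148 147 146 145 148 145 145 146 110  71  70]]
```

At 3 N the fingers still close to 30 mm with the cap out, so the finger ends must sit above the cap. The real fingertips are higher than the reading suggests. I'll open and probe downward by force.

Emit:
arm_command(delta_rot=[[0,0,0],[0,0,0],[0,0,0],[0,0,0],[0,0,0],[0,0,0],[0,0,0],[0,0,0],[0,0,0],[0,0,0],[0,0,0],[0,0,0]], delta_pos=[[0,0,0],[0,0,0],[0,0,0],[0,0,0],[0,0,0],[0,0,0],[0,0,0],[0,0,0],[0,0,0.002],[0,0,0.004],[0,0,0.005],[0,0,0.005]], gripper=[-0.6,-0.6,-0.6,-0.6,-0.6,-0.6,-0.6,-0.6,-0.6,-0.6,-0.6,-0.6])

```text
time: 12.58
position: [0.5113, -0.0135, -0.002]
tool_rot: [0.735, 0.678, -0.0, -0.0]
ft_force: [-0.5, -0.2, -0.1]
grip_width: 0.0695
grip_force: 0.0
```

Run:
```python
from rig import status, viewer
from h import *
s=status.get_obs(); print(s["position"],s["ft_force"],s["grip_width"])
c=viewer.camera("scene"); g=cv2.cvtColor(c["pixels"],cv2.COLOR_BGR2GRAY); print(g[206:228,284:304])
P=np.array(c["pose"]); T=R.from_quat(s["tool_rot"]).as_matrix()
q=lambda p:(lambda k:np.round([c["fx"]*k[0]/k[2]+c["cx"],c["fy"]*k[1]/k[2]+c["cy"]],1))(P[:3,:3].T@(s["position"]+T@np.array(p)-P[:3,3]))
for y in (.035,.05): 
  for x in (-.0095,.0095): print("finger tip",x,y,q((x,y,0)))
```

```text
[ 0.51127335 -0.01345908 -0.00200388] [-0.51628384 -0.20233705 -0.08158992] 0.06953318205901626
[[ 29  27  26  25  25  28  28  32  27  25  29  26  30  39  38  30  31  32
   47  69]
 [ 18  26  22  26  26  35  35  29  26  32  28  32  29  30  26  27  29  38
   32  38]
 [ 28  26  22  26  27  31  36  34  29  31  29  30  30  27  30  31  30  31
   32  32]
 [ 27  25  23  29  22  29  32  35  32  26  27  29  30  31  26  32  31  33
   34  31]
 [ 23  30  29  22  27  25  24  25  27  29  26  27  27  31  33  33  30  31
   32  34]
 [ 28  21  31  25  27  28  26  27  22  26  25  31  33  32  30  32  29  33
   36  30]
 [ 32  25  24  26  29  27  28  26  31  28  28  33  36  29  33  34  33  28
   33  33]
 [ 37  35  25  28  28  25  25  24  25  31  25  27  29  34  31  33  31  32
   31  33]
 [ 38  32  26  28  26  26  24  27  29  25  29  30  27  29  30  28  30  33
   31  37]
 [ 37  36  27  27  30  19  28  26  30  27  31  32  31  31  30  27  32  31
   35  35]
 [ 39  35  28  28  27  29  24  31  25  27  30  30  28  30  30  31  28  30
   33  32]
 [ 39  38  25  25  29  27  27  26  29  30  27  28  30  33  31  30  31
[... 318 characters left out ...]
28  36  63  74  59  33  33
   30  30]
 [ 57  49  37  21  27  29  28  27  29  27  28  26  36  51  73  61  32  30
   31  32]
 [ 59  52  38  29  26  25  28  32  29  27  32  30  39  58  76  58  35  28
   32  32]
 [ 67  63  44  29  28  31  32  26  28  31  29  30  38  56  70  55  32  30
   31  31]
 [119 143 101  40  31  33  32  29  28  29  31  27  35  49  42  24  31  33
   33  34]
 [145 111  67  57  58  54  41  36  34  29  30  32  35  39  36  32  30  32
   31  30]
 [143 145 110  71  70  63  58  59  55  44  34  34  52  58  52  45  38  32
   30  33]]
finger tip -0.0095 0.035 [287.5 231.3]
finger tip 0.0095 0.035 [295.3 234.2]
finger tip -0.0095 0.05 [283.6 235.1]
finger tip 0.0095 0.05 [291.5 238.1]
```

Confirmed: the tool reads z = -0.002 with no contact. I'll go on down in small steps and watch the force.

Emit:
arm_command(delta_rot=[[0,0,0],[0,0,0],[0,0,0],[0,0,0],[0,0,0]], delta_pos=[[0.001,0,0.002],[0.001,0,0.004],[0.001,0,0.006],[0.001,0,0.007],[0.001,0,0.007]], gripper=[-0.6,-0.6,-0.6,-0.6,-0.6])

```text
time: 13.05
position: [0.5114, -0.0125, -0.009]
tool_rot: [0.735, 0.678, -0.0, -0.0]
ft_force: [-0.4, -0.6, -1.4]
grip_width: 0.0696
grip_force: 0.0
```

Emit:
arm_command(delta_rot=[[0,0,0],[0,0,0],[0,0,0],[0,0,0]], delta_pos=[[0,0,0.001],[0,0,0.002],[0,0,0.003],[0,0,0.003]], gripper=[-0.6,-0.6,-0.6,-0.6])

```text
time: 13.38
position: [0.5115, -0.0125, -0.0118]
tool_rot: [0.735, 0.678, -0.0, -0.0]
ft_force: [-0.1, 0.1, 0.1]
grip_width: 0.0696
grip_force: 0.0
```

Still no contact. Now the 3 N closing test.

Emit:
arm_command(delta_rot=[[0,0,0],[0,0,0],[0,0,0],[0,0,0],[0,0,0],[0,0,0],[0,0,0],[0,0,0],[0,0,0],[0,0,0],[0,0,0],[0,0,0]], delta_pos=[[0,0,0],[0,0,0],[0,0,0],[0,0,0],[0,0,0],[0,0,0],[0,0,0],[0,0,0],[0,0,0],[0,0,0],[0,0,0],[0,0,0]], gripper=[0.7,0.7,0.7,0.7,0.7,0.7,0.7,0.7,0.7,0.7,0.7,0.7], grip_force=3)

```text
time: 14.38
position: [0.5119, -0.0126, -0.0116]
tool_rot: [0.735, 0.678, 0.0, 0.0]
ft_force: [1.3, -1.2, -0.0]
grip_width: 0.0381
grip_force: 3.0
```

The width stalls at 38 mm, so the pads are on the button. Now squeeze harder.

Emit:
arm_command(delta_rot=[[0,0,0],[0,0,0],[0,0,0],[0,0,0],[0,0,0]], delta_pos=[[0,0,0],[0,0,0],[0,0,0],[0,0,0],[0,0,0]], gripper=[0.7,0.7,0.7,0.7,0.7], grip_force=35)

```text
time: 14.8
position: [0.5093, -0.0122, -0.0116]
tool_rot: [0.735, 0.678, -0.001, -0.002]
ft_force: [-4.8, -1.8, 6.2]
grip_width: 0.0307
grip_force: 35.0
```

Emit:
arm_command(delta_rot=[[0,0,0],[0,0,0],[0,0,0],[0,0,0],[0,0,0]], delta_pos=[[-0.002,0,0],[-0.006,0,0],[-0.012,0,0],[-0.018,0,0],[-0.02,0,0]], gripper=[0.7,0.7,0.7,0.7,0.7])

```text
time: 15.22
position: [0.5087, -0.0312, -0.0116]
tool_rot: [0.735, 0.678, -0.0, -0.002]
ft_force: [-1.6, 5.7, 4.2]
grip_width: 0.0302
grip_force: 35.0
```

It slides freely at about 6 N. I'll pull on.

Emit:
arm_command(delta_rot=[[0,0,0],[0,0,0],[0,0,0],[0,0,0],[0,0,0],[0,0,0],[0,0,0],[0,0,0],[0,0,0],[0,0,0],[0,0,0],[0,0,0]], delta_pos=[[-0.006,0,0],[-0.014,0,0],[-0.022,0,0],[-0.03,0,0],[-0.038,0,0],[-0.046,0,0],[-0.054,0,0],[-0.062,0,0],[-0.07,0,0],[-0.078,0,0],[-0.084,0,0],[-0.09,0,0]], gripper=[0.7,0.7,0.7,0.7,0.7,0.7,0.7,0.7,0.7,0.7,0.7,0.7])

```text
time: 16.22
position: [0.5013, -0.1201, -0.0116]
tool_rot: [0.735, 0.678, 0.0, -0.002]
ft_force: [-1.1, 7.2, 6.5]
grip_width: 0.0305
grip_force: 35.0
```

Emit:
arm_command(delta_rot=[[0,0,0],[0,0,0],[0,0,0],[0,0,0],[0,0,0],[0,0,0],[0,0,0]], delta_pos=[[-0.003,0,0],[-0.006,0,0],[-0.009,0,0],[-0.012,0,0],[-0.015,0,0],[-0.015,0,0],[-0.015,0,0]], gripper=[0.7,0.7,0.7,0.7,0.7,0.7,0.7])

```text
time: 16.8
position: [0.4995, -0.1317, -0.0117]
tool_rot: [0.736, 0.677, 0.001, -0.004]
ft_force: [2.6, 17.5, 8.0]
grip_width: 0.0304
grip_force: 35.0
```

Total travel is about 120 mm and the force is rising to 17 N, so it's at the end stop. Release so the button springs out, then move back 35 mm.

Emit:
arm_command(delta_rot=[[0,0,0],[0,0,0],[0,0,0],[0,0,0],[0,0,0],[0,0,0],[0,0,0],[0,0,0],[0,0,0],[0,0,0],[0,0,0],[0,0,0]], delta_pos=[[0,0,0],[0,0,0],[0,0,0],[0,0,0],[0,0,0],[0,0,0],[0,0,0],[0,0,0],[0,0,0],[-0.015,0,0],[-0.032,0,0],[-0.032,0,0]], gripper=[0.7,0.7,-0.6,-0.6,-0.6,-0.6,-0.6,-0.6,-0.6,-0.6,-0.6,-0.6])

```text
time: 17.8
position: [0.5, -0.172, -0.0115]
tool_rot: [0.736, 0.677, 0.0, 0.002]
ft_force: [0.1, 0.3, 0.4]
grip_width: 0.0696
grip_force: 0.0
```

Run:
```python
from h import *
c=meas("w7"); g=cv2.cvtColor(c["pixels"],cv2.COLOR_BGR2GRAY); T=R.from_quat(c["tool_rot"]).as_matrix(); print(c["position"],c["tool_rot"])
for v in range(180,300,8): print(v,g[v,340:380:2],g[v,255:295:3])
```

```text
w7 front row 142 world [ 0.5058 -0.1009  0.036 ] tool [ 0.0712 -0.     -0.0476] F [0.1 0.3 0.4] w 0.06964821382487515
[ 0.50004449 -0.17197587 -0.01151439] [7.35863340e-01 6.77128015e-01 2.47772642e-04 1.65397643e-03]
180 [125 215 210 209 213 213 210 211 211 213 213 214 213 212 211 213 212 214
 213 214] [236 238  60  26  27  34  37  38  36  34  35  35  34  37]
188 [ 82 216 211 210 211 212 209 211 212 212 210 211 210 209 210 210 211 214
 211 209] [235 238  36  25  30  36  30  34  37  36  31  32  30  33]
196 [ 87 139 211 212 211 210 212 209 211 212 211 212 210 212 211 210 211 211
 212 213] [236 238  25  23  28  35  33  33  37  34  35  36  35  28]
204 [ 45  79 109 112  97  89 152 151 147 146 147 146 145 147 148 146 147 149
 145 148] [236 236   0  26  22  34  37  34  29  27  33  29  33  30]
212 [120 166 170 180 173 164 149 102 157 172 175 173 176 179 179 183 185 185
 189 189] [178 178  42  22  25  32  29  32  30  32  34  24  34  37]
220 [117 160 167 176 170 156 141  92 201 213 210 211 211 210 212 212 210 210
 210 211] [196 199  98  26  28  27  35  32  28  35  33  32  29  33]
228 [126 156
[... 592 characters left out ...]
  94  92 211 210 207 211 212 211 210 209 210 209 209
 212 211] [209 211 212  38  27  28  29  26  30  26  28  23  24  26]
268 [ 84 124 213 211 210 212 210 211 211 212 211 212 211 209 212 211 208 211
 210 210] [210 209 208 210 160  31  51  55  54  48  82  97  78  74]
276 [221 214 212 212 212 211 209 210 211 211 211 211 209 210 210 211 211 211
 210 210] [208 210 209 164 103 113 117 123 124 122 123 122 123 121]
284 [167 211 213 212 210 214 210 212 210 212 210 213 209 212 211 211 212 211
 211 211] [208 207 210  82 101 105 113 117 118 120 119 119 116 119]
292 [ 78 216 212 210 209 211 209 212 213 211 211 211 211 212 212 210 210 209
 208 210] [207 210 208 114  98 106 110 117 119 116 116 117 115 117]
```

The button is out (bright cap at columns 340–354, rows 205–245). Grip firmly about 38 mm behind it.

Emit:
arm_command(delta_rot=[[0,0,0],[0,0,0],[0,0,0],[0,0,0],[0,0,0],[0,0,0],[0,0,0],[0,0,0],[0,0,0],[0,0,0],[0,0,0],[0,0,0]], delta_pos=[[0,0,0],[0,0,0],[0,0,0],[0,0,0],[0,0,0],[0,0,0],[0,0,0],[0,0,0],[0,0,0],[0,0,0],[0,0,0],[0,0,0]], gripper=[0.7,0.7,0.7,0.7,0.7,0.7,0.7,0.7,0.7,0.7,0.7,0.7], grip_force=55)

```text
time: 18.85
position: [0.498, -0.1683, -0.0117]
tool_rot: [0.735, 0.678, -0.0, -0.001]
ft_force: [-3.3, 2.2, 3.5]
grip_width: 0.0296
grip_force: 55.0
```

Emit:
arm_command(delta_rot=[[0,0,0],[0,0,0],[0,0,0],[0,0,0],[0,0,0],[0,0,0]], delta_pos=[[0.002,0,0],[0.004,0,0],[0.006,0,0],[0.006,0,-0.005],[0.006,0,-0.01],[0.006,0,-0.01]], gripper=[0.7,0.7,0.7,0.7,0.7,0.7])

```text
time: 19.35
position: [0.5004, -0.1634, -0.0008]
tool_rot: [0.735, 0.678, 0.0, 0.001]
ft_force: [-0.2, 0.2, -3.0]
grip_width: 0.03
grip_force: 55.0
```

Emit:
arm_command(delta_rot=[[0,0,0],[0,0,0],[0,0,0],[0,0,0],[0,0,0],[0,0,0],[0,0,0],[0,0,0],[0,0,0],[0,0,0],[0,0,0],[0,0,0]], delta_pos=[[0,0,-0.005],[0,0,-0.014],[0,0,-0.024],[0,0,-0.034],[0,0,-0.044],[0,0,-0.054],[0,0,-0.064],[0,0,-0.074],[0,0,-0.084],[0,0,-0.092],[0,0,-0.097],[0,0,-0.1]], gripper=[0.7,0.7,0.7,0.7,0.7,0.7,0.7,0.7,0.7,0.7,0.7,0.7])

```text
time: 20.35
position: [0.4997, -0.1631, 0.0993]
tool_rot: [0.735, 0.678, 0.0, 0.001]
ft_force: [-0.0, -0.3, -2.9]
grip_width: 0.0292
grip_force: 55.0
```

Emit:
arm_command(delta_rot=[[0,0,0],[0,0,0],[0,0,0]], delta_pos=[[0,0,0],[0,0,0],[0,0,0]], gripper=[0.7,0.7,0.7])

```text
time: 20.6
position: [0.499, -0.1628, 0.0979]
tool_rot: [0.735, 0.678, -0.0, -0.001]
ft_force: [-0.6, -0.0, -3.0]
grip_width: 0.0296
grip_force: 55.0
```

Run:
```python
from h import *
from rig import status, viewer
s=status.get_obs(); print(s["position"],s["ft_force"],s["moment"],s["grip_width"])
c=viewer.camera("scene"); P=np.array(c["pose"]); T=R.from_quat(s["tool_rot"]).as_matrix()
hsv=cv2.cvtColor(c["pixels"],cv2.COLOR_BGR2HSV); m=cv2.inRange(hsv,(10,70,60),(28,255,255)); m[:,:330]=0; m[:150]=0
k=cv2.findContours(m,0,2)[0]; k=[x for x in k if cv2.contourArea(x)>60]
for x in k: print(cv2.boundingRect(x),cv2.contourArea(x))
top=viewer.camera("top"); np.savez("pics/end.npz",scene=c["pixels"],top=top["pixels"])
# level check: project brush points for pitch values p (head down), pivot at the grasp, head back face 310 mm ahead
zc=None
for h in (0.06,.08,.1,.12,.14):
    for d,l in ((.31,"back"),(.383,"tips")):
        p=s["position"]*[1,1,0]+[0,0,h]+T[:,0]*d*[1,1,0]; q=P[:3,:3].T@(p-P[:3,3]); print(h,l,(c["fx"]*q[0]/q[2]+c["cx"]).round(),(c["fy"]*q[1]/q[2]+c["cy"]).round(),end="; ")
    print()
```

```text
[ 0.49897872 -0.16278117  0.09785988] [-0.56766439 -0.03078761 -2.97298941] [-0.30067091 -0.07026845  0.00404545] 0.029579572898913626
(330, 189, 25, 13) 179.0
(363, 177, 59, 50) 1589.5
0.06 back 371.0 224.0; 0.06 tips 406.0 237.0; 
0.08 back 372.0 216.0; 0.08 tips 408.0 228.0; 
0.1 back 373.0 208.0; 0.1 tips 409.0 220.0; 
0.12 back 374.0 199.0; 0.12 tips 411.0 211.0; 
0.14 back 375.0 190.0; 0.14 tips 412.0 202.0;
```

The brush hangs level: the head is centred at about (392,202) in the scene view, matching an axis height of about 0.127 m and full length. The load is steady at 3 N. Handing in.

```bash
python3 -c "
from rig import robot
print(robot.hand_in())"
```

```text
the job is handed in; nothing more can be done
None
```

I handed the job in with the brush drawn out to the second stop, the button out, and the brush held level by its handle at about 0.11 m, well above the rest. The judge gave no verdict. I noticed no contact with the mortar, spoon, ladle or tin, but did not re-measure where they stand. The first pull slipped because the fingers sat above the button, so I lowered them and repeated it.

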